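# Lift the painting board off its peg and stand it on the easel shelf

## Task

Hook the wooden painting board by its cut-out, lift it up and off its peg on the sloping easel, and slowly lower it until it stands on the easel's small shelf, upright, centred and leaning flat on the easel. Do not let it drop, even the last centimetre, or press it down hard on the shelf, leave the narrow paddle hanging beside it, and knock nothing over.

Things in the scene. Friction and masses are not known exactly. Their poses are not given: they have to be found in the camera images.
- easel: Table easel of brown wood: a flat face 520 mm wide and 410 mm long that slopes up away from the robot at 45 degrees from the horizontal, on fixed legs. Origin on the table under the middle of the easel, z up, x horizontal, away from the robot into the slope. The lower edge of the face is at x = -130 mm, z = 20 mm. It cannot move.
- peg: Steel peg standing at right angles out of the easel's face, 12 mm thick, 31 mm long with a 20 mm round head; the painting board hangs on it. Origin on its axis at the face, 330 mm up the slope from the lower edge of the face; its axes are level and upright, as the easel's. It cannot move.
- mast: Flat steel strip on the face, 30 mm wide, 150 mm long, 2 mm thick (nothing catches on it), right of the peg; it carries the small shelf. Origin at the middle of its lower end, on the face, 5 mm from the face's lower edge. x points up the slope, y left across it, z square out of the face. It cannot move.
- shelf_low (a point): Lowest place of the shelf's top (mast x = 20 mm, y = 0, at the face). The dark wooden shelf is 100 mm wide, centred on the mast, sticks 34 mm out of the face, with a front lip rising 6 mm. Its height is not reported: it is clamped with its top 0 to 90 mm up the slope from this point, so feel or look for the touchdown. It holds firm in this task.
- board: Painting board of pale plywood, 0.3 to 0.55 kg: plate 130 x 130 x 12 mm, held 10 mm off the face by battens 12 mm wide along the left and right edges of its back. Origin: middle of its lower edge, at the battens' back, so on the face; axes as the mast's. A cut-out goes right through: x 62 to 100, y -48 to 48 mm, only the easel's face behind it. Not held up, it slides down the face.
- crook (a point): Where the peg's axis lies in the board's crook while it hangs (board x = 181, y = 0, z = 16 mm). The crook is 8 mm steel bar: it rises from the plate's top edge at y = -22, arches over the peg and ends in a downturned tip at y = +20 mm. To free it the board goes 18 to 44 mm up the slope, then to the right; 75 mm right of the peg it can come down past it.
- window_top (a point): Middle of the upper edge of the board's cut-out, on its front (x = 100 mm, y = 0, z = 22 mm on the board); axes as the board's. Fingertips put into the cut-out and moved up the slope carry the board by this edge.
- paddle: Narrow wooden mixing paddle, 34 mm wide, 160 mm long plus a steel crook, hanging on its own peg at the left of the easel, to be left alone. Origin at the middle of its lower edge, at the face; axes as the mast's.
- paint1: White paint bottle, 52 mm across, 130 mm high, standing on the table. Origin under its centre.
- paint2: Blue paint bottle, 52 mm across, 130 mm high, standing on the table. Origin under its centre.
- jar: Glass jar, 68 mm across, 75 mm high, standing on the table. Origin under its centre.
- mug: White mug, 80 mm across, 85 mm high, standing on the table. Origin under its centre.
Mind the look-alikes: they are no part of the job. Several things have the shape of the board; the one meant has the colours described above.

How it is judged:
On the way:
1. the board's crook is lifted at least 15 mm up the slope from its peg (x of crook in the frame of mast above 0.34 m), for 0.1 s.
At the end, for the whole second after the job is handed in: The board rests at its own weight on the shelf, its middle within 15 mm of the mast's middle line, upright along the mast within 4.5 degrees and lying flat on the easel's face (within 6 mm and 4.5 degrees), at rest (y of board in the frame of mast between -0.015 and 0.015 m and x of board in the frame of mast between 0.014 and 0.118 m and contact force between board and mast above 0.3 N and angle between the x axis of board and the x axis of mast, either way round below 0.08 rad and angle between the z axis of board and the z axis of mast, either way round below 0.08 rad and z of board in the frame of mast below 0.006 m and linear speed of board below 0.02 m/s); the robot touches nothing.
It fails at once if the board bears on the shelf with more than 25 N (contact force between board and mast above 25 N).
It fails at once if the board moves faster than 0.6 m/s (thrown or falling) (linear speed of board above 0.6 m/s).
It fails at once if the board comes down the mast faster than 0.15 m/s (let go before it stands on the shelf) (x of board in the frame of mast below 0.13 m and linear speed of board above 0.15 m/s).
It fails at once if the hanging paddle is shifted by more than 30 mm (distance of paddle from where it was at the start of the episode above 0.03 m).
It fails at once if a bottle, the jar or the mug is knocked over (angle between any of paint1, paint2, jar, mug's own z axis and vertical above 0.6 rad).
It also fails if it takes over 70 s, if anything falls off the work surface, if the arm or the gripper's body presses on something with over 40 N, if the wrist force passes 120 N, or if a joint passes its speed limit or range.

## Robot

A 7-joint arm with a two-finger parallel gripper is mounted at the origin on the work surface. World frame = base frame: x ahead of the robot, y to its left, z up, the work surface at z = 0. Lengths are in m, angles in rad, forces in N, time in s.
With the tool pointing down it reaches from about 0.4 to 0.9 m from the base axis. Payload 5.5 kg.
Tool frame: the origin (TCP) lies at the very end of the fingers, on their centre line; the grasp point (between the pads) lies 19 mm behind it; z points along the fingers, y is the line along which they close (so a half turn about z gives the same grasp; the last joint's range is limited). The gripper opens to 85 mm and grips with 20 to 120 N. Pads are 22 mm wide; open, the fingers measure 114 mm over their backs; the gripper's body (76 mm by 85 mm) begins 54 mm behind the grasp point. The pads swing forward as they close: fully open they stand 13 mm farther back than shut.
Start: joints at [-0.889, 0.501, -0.427, 1.55, 0.221, 1.138, -0.21], TCP at [0.264, 0.594, 0.195] pointing down, gripper open.
Joint ranges: [-2.88, 2.88], [-0.31, 2.03], [-1.54, 1.56], [0.2, 2.42], [-1.41, 4.55], [0.19, 2.02], [-2.57, 2.57]. Speed limits (rad/s): [2.57, 2.57, 3.14, 3.14, 3.14, 3.14, 3.14].

## Interface

Orientations are given as a unit quaternion [x, y, z, w].
In Python, from workcell import read_state, read_camera, camera_model, sign_off gives the robot as it stands.
- The arm moves only by the tool play_rows, never from a script. Its argument "commands" is one flat list of numbers, 5 for each row, row after row: the shift along the tool's x, y, z each as a share of 250 mm, from -1 to 1, then the turn about the tool's z as a share of pi rad, from -1 to 1, then the opening, from 0 (shut) to 1 (fully open). In form: [tx, ty, tz, yaw, hand, tx, ty, tz, yaw, hand, ...]. A call has exactly 8 rows; each row shifts and turns the commanded pose from where the row before left it, along the tool's axes as they then stand; what a row does not reach is not made up. A row lasts 1/12 s, in which the tool goes at most 41.7 mm and 7.16 degrees, less where a joint would pass 70% of its speed; a pose out of reach is approached as far as the arm can. A call with a number of a shift or a turn outside -1 to 1 is refused whole. A call with a gripper value outside its range is refused whole. The fingers move at their own pace and stop on an object; the grip force is fixed at half the most. Time passes only in rows, so rows that do not move let the fingers close, or fill a call up. It gives the time, the measured TCP pose, the force, the opening and the grip force at its end, in the units of the state.
- read_state(): the state, without advancing time (a new reading comes with each control period).
- read_camera(name): name is "scene" or "side" or "wrist"; returns (picture, depth): 400x640x3 uint8, red, green, blue; 400x640 float32, m along the optical axis (not along the pixel's ray), 0 where there is no reading.
- camera_model(name): a dict with "fx", "fy", "cx", "cy" (pixels), "R" (3x3) and "t" (3): a world point X has camera coordinates R X + t; the wrist camera has in their place "hand_eye" (4x4, takes a point from camera to tool coordinates, whose origin is the TCP and whose axes are the flange's). Camera axes: x right, y down, z forward; pixel columns grow to the right and rows downward; lengths in m; the calibration is good to about 2 mm. A picture is of the moment at which its call begins: read the wrist's pose just before it. camera_model takes no time and is no camera call.
- sign_off(): hands the job in; it is judged then, once.
The state is a dict: "time": time; "joint_positions": joint angles; "joint_velocities": joint speeds; "joint_torque": joint torques, N m; "tcp_pos": TCP position; "ee_rot": TCP orientation; "contact_force": force on the tool from outside, world axes, zero at the start; "torque": the same for the moment, N m; "width": opening from 0.0 (shut) to 1.0 (fully open); "gripper_force": force on a finger pad.
Only numpy, scipy, OpenCV 4.12 (cv2) and the standard library are available. Lean on these libraries where they do the work, as an engineer would, in place of code of your own. Each camera call takes 0.05 s, during which the arm holds its last target. There are 200 camera calls.

## Working session

There is one attempt and no reset: what is moved stays moved. The work goes in short steps, Python scripts to look and compute and a tool call to move; the robot and the scene stay as the last step left them, time stands still between calls to the robot, and variables do not carry over. Pictures are saved under pics/ and viewed, at most 10 in all, crops included, and the job is handed in when it is done.

Besides the shell and the picture viewer there is one more tool, called after "Request:" as name(argument=value, ...) on one line, values as JSON. play_rows: Moves the arm, as the interface text tells. Its arguments: {"type":"object","properties":{"commands":{"type":"array","items":{"type":"number"}}},"required":["commands"]}

```bash
mkdir -p pics; ls; python3 - <<'E'
from workcell import *
import cv2,numpy as np
s=read_state();print(s)
for n in("scene","side"):
    p,d=read_camera(n);cv2.imwrite(f"pics/{n}0.png",p[:,:,::-1]);np.savez(f"{n}0.npz",p=p,d=d);print(n,camera_model(n))
print(camera_model("wrist"))
E
```

```text
pics
{'time': 0.0, 'joint_positions': array([-0.88881972,  0.50185409, -0.42679865,  1.55142419,  0.22081465,
        1.13830725, -0.21034828]), 'joint_velocities': array([-1.83708043e-03,  6.49496728e-04,  3.76721581e-04,  3.11898355e-05,
       -4.92707753e-04,  7.56159739e-04, -4.35491931e-04]), 'joint_torque': array([-5.06436936e-04, -5.69513869e+01, -5.81684411e+00, -2.80941385e+01,
        1.04875534e-02,  1.18860058e-02, -1.62668437e-05]), 'tcp_pos': array([0.26405145, 0.59312698, 0.1938669 ]), 'ee_rot': array([ 2.07854601e-01,  9.78159257e-01, -9.38447436e-04, -2.29843233e-04]), 'contact_force': array([ 0.00698246, -0.00083828,  0.27688933]), 'torque': array([-0.00875876, -0.02059301,  0.00582787]), 'gripper_force': 0.0, 'width': 1.0002096830593117}
scene {'fx': 403.57352442875975, 'fy': 403.57352442875975, 'cx': 327.9110382516428, 'cy': 198.43760895433812, 'R': array([[-0.62508162,  0.78038005,  0.01673148],
       [ 0.62089358,  0.51009527, -0.59522599],
       [-0.47303714, -0.36167636, -0.80338414]]), 't': array([ 0.24111942, -0.2383218 ,  1.87089564])}
side {'fx': 432.5491274594681, 'fy': 432.5491274594681, 'cx': 310.4641402879472, 'cy': 203.4711784659716, 'R': array([[-0.9818298 , -0.1891867 , -0.01478637],
       [-0.09046627,  0.53514129, -0.83990455],
       [ 0.16681157, -0.82330565, -0.54253268]]), 't': array([0.47779202, 0.13493536, 1.60598483])}
{'fx': 291.4245972111078, 'fy': 291.4245972111078, 'cx': 320.6547367949742, 'cy': 201.51745166903135, 'hand_eye': array([[ 7.79581851e-04, -9.59314524e-01, -2.82338515e-01,
         7.09378135e-02],
       [ 9.99998992e-01,  1.08302916e-03, -9.18700515e-04,
        -8.26509848e-04],
       [ 1.18710359e-03, -2.82337514e-01,  9.59314401e-01,
        -1.79778094e-01],
       [ 0.00000000e+00,  0.00000000e+00,  0.00000000e+00,
         1.00000000e+00]])}
```

View pics/scene0.png

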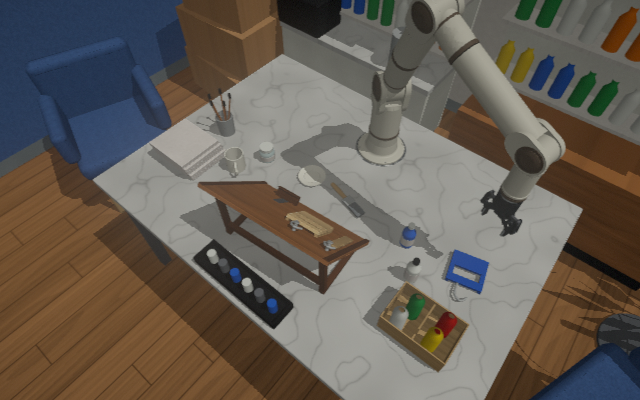

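View pics/side0.png

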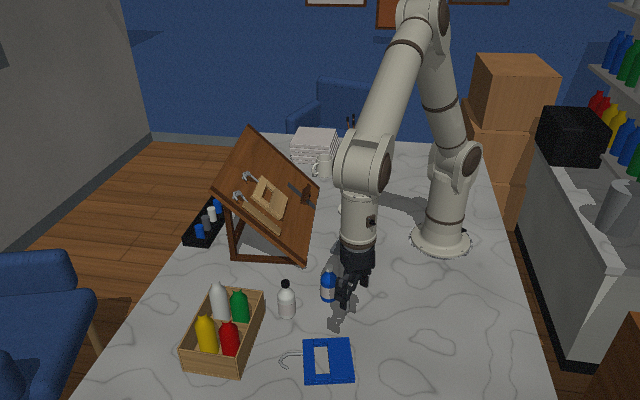

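The scene view shows the pale board hanging on the easel at about (308,222), the paddle beside it at (335,243), and the dark shelf at (288,194). A blue look-alike with the board's shape lies flat on the table at (467,270). Side view: pale board at (268,198), paddle at (262,222), shelf at (305,195), blue look-alike at (328,360). The pale plywood one hanging on the easel is the one described. I'll check it in an enlarged crop and fit the easel plane.

```bash
cat > h.py <<'E'
import numpy as np,cv2
from workcell import *
def cloud(n,d,m=None):
    c=camera_model(n) if isinstance(n,str) else n
    v,u=np.mgrid[:400,:640]
    X=np.stack([(u-c['cx'])/c['fx']*d,(v-c['cy'])/c['fy']*d,d],-1)
    return (X-c['t'])@c['R']
E
python3 - <<'E'
from h import *
big=[]
for n,(x0,y0,x1,y1) in (("side",(200,115,330,275)),("scene",(190,170,375,295))):
    f=np.load(n+"0.npz");p,d=f['p'],f['d'];P=cloud(n,d)
    hsv=cv2.cvtColor(p,cv2.COLOR_RGB2HSV)
    box=np.zeros((400,640),bool);box[y0:y1,x0:x1]=1
    m=box&(d>0)&(P[...,2]>.05)&(hsv[...,1]>90)
    Q=P[m]
    rng=np.random.default_rng(0);best=0
    for _ in range(400):
        a=Q[rng.choice(len(Q),3)];nn=np.cross(a[1]-a[0],a[2]-a[0]);l=np.linalg.norm(nn)
        if l<1e-6: continue
        nn/=l; nn*=np.sign(nn[2]); k=abs((Q-a[0])@nn)<.004
        if k.sum()>best: best=k.sum();K=k
    for _ in range(3):
        c=Q[K].mean(0);nn=np.linalg.svd(Q[K]-c,full_matrices=False)[2][2];nn*=np.sign(nn[2]);K=abs((Q-c)@nn)<.004
    print(n,len(Q),K.sum(),'n',nn,'tilt',np.degrees(np.arccos(nn[2])),'d',nn@c,'yaw',np.degrees(np.arctan2(-nn[1],-nn[0])))
    up=np.array([0,0,1])-nn*nn[2];up/=np.linalg.norm(up);left=np.cross(nn,up)
    F=Q[K];
    for nm,ax in(("up",up),("left",left)): print(nm,ax,np.percentile(F@ax,[0,.5,99.5,100]))
    cr=cv2.resize(p[y0:y1,x0:x1,::-1],None,fx=3,fy=3,interpolation=cv2.INTER_CUBIC)
    big.append(cr)
h=max(b.shape[0] for b in big)
big=[cv2.copyMakeBorder(b,0,h-b.shape[0],0,0,cv2.BORDER_CONSTANT) for b in big]
o=np.hstack(big);print(o.shape);o=cv2.convertScaleAbs(o,alpha=1.5);cv2.imwrite("pics/crop1.png",cv2.resize(o,None,fx=800/o.shape[1],fy=800/o.shape[1]))
E
```

```text
side 7835 5424 n [-0.70463435 -0.05944087  0.70707653] tilt 45.00245105711006 d -0.3200702969395508 yaw 4.821886636032272
up [0.70457406 0.05943579 0.70713703] [0.38812178 0.39278933 0.76181179 0.76340046]
left [-8.40584914e-02  9.96460822e-01  6.93889390e-18] [-0.30673731 -0.29659325  0.2186732   0.22193546]
scene 5574 3657 n [-0.70282688 -0.06054195  0.70877997] tilt 44.86426286069796 d -0.3216864779078573 yaw 4.923340876397707
up [0.70616487 0.06082948 0.70542962] [0.39432602 0.39717027 0.76488716 0.76762634]
left [-0.0858228   0.99631042  0.        ] [-0.296579   -0.28512591  0.21629645  0.21791986]
(480, 945, 3)
```

View pics/crop1.png

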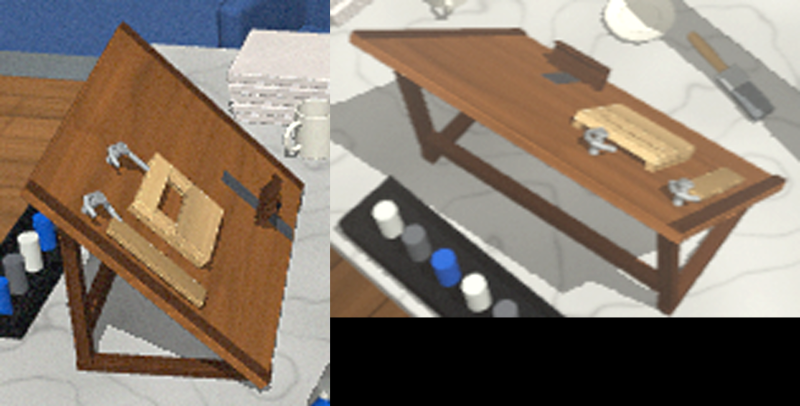

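The crops confirm it: the pale plywood board with the cut-out hangs on its peg, with the paddle to its left and the mast and dark shelf to its right. The plane fits 45°. Next I measure the features in face coordinates from both views.

```bash
cat >> h.py <<'E'
yaw=np.radians(4.87);S2=.5**.5
N=np.array([-S2*np.cos(yaw),-S2*np.sin(yaw),S2]);U=np.array([S2*np.cos(yaw),S2*np.sin(yaw),S2]);L=np.array([-np.sin(yaw),np.cos(yaw),0])
D=-.3207; S0=(.02-S2*D)/S2   # lower edge of the face
def face(P): return np.stack([P@U-S0,P@L,P@N-D],-1)   # up slope from lower edge, left, out
def world(f): return (f[0]+S0)*U+f[1]*L+(f[2]+D)*N
E
python3 - <<'E'
from h import *
print('S0',S0)
for n,(x0,y0,x1,y1) in (("side",(200,115,330,275)),("scene",(190,170,375,295))):
    f=np.load(n+"0.npz");p,d=f['p'],f['d'];F=face(cloud(n,d))
    hsv=cv2.cvtColor(p,cv2.COLOR_RGB2HSV).astype(int)
    box=np.zeros((400,640),bool);box[y0:y1,x0:x1]=1
    def rep(nm,m):
        k,lab,st,ce=cv2.connectedComponentsWithStats(m.astype(np.uint8))
        for i in range(1,k):
            if st[i,4]<25: continue
            G=F[lab==i];print(n,nm,st[i],'s',np.percentile(G[:,0],[1,5,50,95,99]).round(3),'t',np.percentile(G[:,1],[1,5,50,95,99]).round(3),'n',np.percentile(G[:,2],[5,50,95]).round(3))
    on=box&(d>0)&(F[...,0]>0)&(F[...,0]<.4)
    q=box&(d>0)&(abs(F[...,2])<.004)&(F[...,0]>.02)&(F[...,0]<.41)
    print(n,'face',np.percentile(F[q][:,0],[1,99]),np.percentile(F[q][:,1],[.2,99.8]))
    V=hsv[...,2];S=hsv[...,1]
    rep('plate',on&(F[...,2]>.0175)&(F[...,2]<.027)&(S>60)&(V>110))
    rep('out',on&(F[...,2]>.006)&(F[...,2]<.05))
    rep('steel',on&(S<90))
E
```

```text
S0 0.34898427124746184
side face [0.02386145 0.40732788] [-0.74931846  0.21919237]
side plate [253 175  35  43 588] s [0.154 0.158 0.207 0.279 0.282] t [-0.021 -0.016  0.051  0.107  0.11 ] n [0.019 0.022 0.025]
side out [311 128  19  45 506] s [0.005 0.013 0.061 0.096 0.102] t [-0.79  -0.765 -0.574 -0.426 -0.421] n [0.009 0.029 0.048]
side out [242 171  46  49 826] s [0.154 0.159 0.218 0.328 0.341] t [-0.02  -0.015  0.055  0.109  0.112] n [0.01  0.021 0.025]
side out [301 183  10  21 124] s [0.061 0.074 0.084 0.09  0.091] t [-0.189 -0.182 -0.13  -0.089 -0.087] n [0.009 0.034 0.041]
side out [233 190  48  46 438] s [0.143 0.15  0.24  0.337 0.344] t [0.153 0.155 0.177 0.19  0.192] n [0.009 0.014 0.028]
side steel [ 253  126   77   64 2232] s [0.005 0.017 0.091 0.202 0.25 ] t [-0.914 -0.878 -0.586 -0.425 -0.303] n [-0.225 -0.034  0.054]
side steel [230 137   9   6  25] s [0.174 0.175 0.2   0.228 0.235] t [-2.275 -2.274 -2.256 -2.231 -2.23 ] n [-1.184 -1.157 -1.122]
side steel [242 171  17  12  84] s [0.283 0.287 0.33  0.344 0.347] t [-0.014  0.019  0.043  0.062  0.066] n [0.002 0.019 0.
[... 1687 characters left out ...]
t [-0.188 -0.184 -0.136 -0.091 -0.089] n [0.025 0.03  0.037]
scene steel [273 198  16   5  55] s [0.079 0.081 0.117 0.153 0.158] t [-0.161 -0.153 -0.137 -0.124 -0.123] n [-0.003 -0.001  0.001]
scene steel [290 219  15  12 107] s [0.254 0.267 0.333 0.346 0.348] t [0.002 0.01  0.042 0.062 0.067] n [-0.003  0.015  0.028]
scene steel [356 239  13   8  30] s [0.003 0.011 0.051 0.127 0.142] t [0.2   0.202 0.208 0.215 0.216] n [-0.     0.001  0.002]
scene steel [323 240  13  11  93] s [0.266 0.286 0.336 0.345 0.349] t [0.149 0.155 0.173 0.189 0.192] n [-0.001  0.015  0.028]
scene steel [327 259  15  18 105] s [0.08  0.084 0.107 0.275 0.374] t [0.139 0.142 0.157 0.207 0.218] n [-0.152 -0.13  -0.031]
```

```bash
python3 - <<'E'
from h import *
s=read_state();T=s['tcp_pos']
from scipy.spatial.transform import Rotation as R
g=world((.221,.045,.0168));print('tip goal',g,'hover',g+[0,0,.08],'now',T)
print('peg',world((.33,.045,.031)),'shelf',world((.088,-.138,0)),'paddle',world((.23,.175,.01)))
Rt=np.array([[-np.cos(yaw),-np.sin(yaw),0],[-np.sin(yaw),np.cos(yaw),0],[0,0,-1]]) # columns tool axes
print('delta tool (after yaw)',Rt.T@(g+[0,0,.08]-T)/.25)
print('delta tool now',R.from_quat(s['ee_rot']).inv().apply(g+[0,0,.08]-T)/.25, R.from_quat(s['ee_rot']).as_matrix().round(3).tolist())
E
```

```text
tip goal [0.61187841 0.09729681 0.18814999] hover [0.61187841 0.09729681 0.26814999] now [0.26408286 0.59315162 0.19393042]
peg [0.67867014 0.10298765 0.27526555] shelf [ 0.54554506 -0.09201802  0.0822254 ] paddle [0.61197399 0.22777597 0.18970563]
delta tool (after yaw) [-1.21777706 -2.09436362 -0.29687828]
delta tool now [-2.07744441 -1.24694126 -0.29468435] [[-0.914, 0.407, -0.001], [0.407, 0.914, -0.002], [0.0, -0.002, -1.0]]
```

Request:
play_rows(commands=[0,0,-0.12,-0.032,0.55,0,0,-0.12,-0.032,0.55,0,0,-0.12,-0.032,0.55,0,0,-0.12,-0.032,0.55,0,0,0,-0.032,0.55,0,0,0,0,0.55,0,0,0,0,0.55,0,0,0,0,0.55])

```text
time: 0.77
tcp_pos: [0.2642, 0.5928, 0.3131]
ee_rot: [-0.04, 0.999, -0.001, -0.001]
contact_force: [0.4, -1.1, -0.4]
width: 0.553
gripper_force: 0.0
```

Request:
play_rows(commands=[-0.05,-0.087,0,0,0.55,-0.05,-0.087,0,0,0.55,-0.05,-0.087,0,0,0.55,-0.05,-0.087,0,0,0.55,-0.05,-0.087,0,0,0.55,-0.05,-0.087,0,0,0.55,-0.05,-0.087,0,0,0.55,-0.05,-0.087,0,0,0.55])

```text
time: 1.43
tcp_pos: [0.3786, 0.4269, 0.3133]
ee_rot: [-0.041, 0.999, -0.001, -0.001]
contact_force: [0.9, 0.7, 0.8]
width: 0.543
gripper_force: 0.0
```

Request:
play_rows(commands=[-0.05,-0.087,0,0,0.55,-0.05,-0.087,0,0,0.55,-0.05,-0.087,0,0,0.55,-0.05,-0.087,0,0,0.55,-0.05,-0.087,0,0,0.55,-0.05,-0.087,0,0,0.55,0,0,0,0,0.55,0,0,0,0,0.55])

```text
time: 2.1
tcp_pos: [0.4647, 0.3028, 0.3134]
ee_rot: [-0.039, 0.999, -0.001, -0.001]
contact_force: [0.1, 0.2, -0.2]
width: 0.547
gripper_force: 0.0
```

Request:
play_rows(commands=[-0.06,-0.11,0,0,0.55,-0.06,-0.11,0,0,0.55,-0.06,-0.11,0,0,0.55,-0.06,-0.11,0,0,0.55,-0.06,-0.11,0,0,0.55,-0.06,-0.11,0,0,0.55,-0.06,-0.11,0,0,0.55,-0.06,-0.101,0,0,0.55])

```text
time: 2.77
tcp_pos: [0.6019, 0.0981, 0.314]
ee_rot: [-0.042, 0.999, 0.0, -0.001]
contact_force: [-0.5, 1.0, -0.2]
width: 0.549
gripper_force: 0.0
```

```bash
cat >> h.py <<'E'
from scipy.spatial.transform import Rotation as Rot
def wcam(s):
    c=camera_model("wrist");H=c['hand_eye'];Rt=Rot.from_quat(s['ee_rot']).as_matrix()
    Rw=Rt@H[:3,:3];tw=Rt@H[:3,3]+s['tcp_pos'];c['R']=Rw.T;c['t']=-Rw.T@tw;return c
E
cat > w.py <<'E'
from h import *
import sys
nm=sys.argv[1]
s=read_state();p,d=read_camera("wrist");cv2.imwrite(f"pics/{nm}.png",p[:,:,::-1]);F=face(cloud(wcam(s),d));np.savez(nm+".npz",p=p,d=d,F=F)
print(s['tcp_pos'],face(s['tcp_pos']),s['contact_force'])
hsv=cv2.cvtColor(p,cv2.COLOR_RGB2HSV).astype(int)
q=(d>0)&(abs(F[...,2])<.006)&(F[...,0]<.4)&(hsv[...,1]>90);print('face n',np.percentile(F[q][:,2],[10,50,90]))
m=(d>0)&(F[...,2]>.015)&(F[...,2]<.027)&(hsv[...,1]>50)&(hsv[...,2]>110)&(F[...,0]>0)&(F[...,0]<.4)&(abs(F[...,1]+.04)<.18)
k,lab,st,ce=cv2.connectedComponentsWithStats(m.astype(np.uint8))
for i in range(1,k):
    if st[i,4]<300: continue
    G=F[lab==i];print('plate',st[i],'s',np.percentile(G[:,0],[.5,2,50,98,99.5]).round(4),'t',np.percentile(G[:,1],[.5,2,50,98,99.5]).round(4),'n',np.median(G[:,2]).round(4))
m=(d>0)&(F[...,2]>.006)&(F[...,2]<.04)&(F[...,0]<.13)&(F[...,0]>.03)&(abs(F[...,1]+.138)<.06)
if m.sum()>50:
    G=F[m];print('shelf',len(G),'s',np.percentile(G[:,0],[1,50,90,95,99]).round(4),'t',np.percentile(G[:,1],[1,50,99]).round(4))
m=(d>0)&(abs(F[...,2])<.007)&(F[...,0]<.15)&(F[...,0]>.1)&(abs(F[...,1]+.138)<.05)&(hsv[...,1]<80)
if m.sum()>50: G=F[m];print('mast t',np.percentile(G[:,1],[2,50,98]).round(4))
E
python3 w.py w1
```

```text
[0.60187699 0.09814753 0.31399443] [0.30298998 0.04669672 0.11278093] [-0.48780585  1.03636619 -0.19797116]
face n [-0.00274372 -0.00186215 -0.0006339 ]
plate [ 252  143  132  107 9808] s [0.1522 0.1544 0.2123 0.2814 0.282 ] t [-0.0221 -0.0206  0.0418  0.1048  0.1063] n 0.02
shelf 2017 s [0.0738 0.0847 0.09   0.0907 0.0914] t [-0.1888 -0.1384 -0.0903]
mast t [-0.1547 -0.1398 -0.1255]
```

View pics/w1.png

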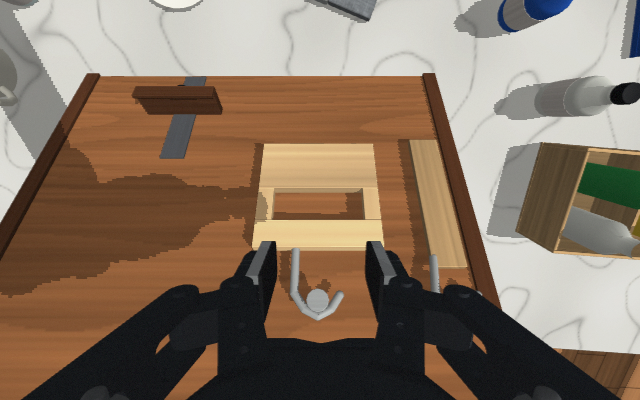

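The wrist view looks back towards the robot. The board's window is at (272–363, 190–220), the peg and crook at (318,300), the shelf at (178,100) on the mast, and the paddle at (437,200). The fingers straddle the crook from above. Numbers agree to about 2 mm: board centre t≈0.043, window top s≈0.25. I now go down into the cut-out.

Request:
play_rows(commands=[-0.04,-0.015,0.02,0,0.55,0,0,0.08,0,0.55,0,0,0.08,0,0.55,0,0,0.08,0,0.55,0,0,0.08,0,0.55,0,0,0.06,0,0.55,0,0,0.04,0,0.55,0,0,0,0,0.55])

```text
time: 3.48
tcp_pos: [0.6099, 0.097, 0.2016]
ee_rot: [-0.043, 0.999, 0.0, -0.003]
contact_force: [-0.1, -0.2, -0.7]
width: 0.549
gripper_force: 0.0
```

```bash
python3 w.py w2
```

```text
[0.60987381 0.09703767 0.20159377] [0.22907828 0.04491198 0.02773409] [-0.10912681 -0.21539471 -0.70841657]
face n [-0.00266843 -0.0018827  -0.00062757]
plate [  215   146   207   144 14916] s [0.1529 0.1544 0.1949 0.2546 0.2601] t [-0.0221 -0.0209  0.0414  0.1053  0.1065] n 0.02
plate [ 266  267  110   51 4796] s [0.2525 0.2531 0.269  0.2818 0.2819] t [0.0129 0.0148 0.0439 0.0726 0.0744] n 0.02
shelf 4215 s [0.0739 0.0848 0.0903 0.0909 0.0916] t [-0.1884 -0.1372 -0.09  ]
mast t [-0.1546 -0.1394 -0.1251]
```

View pics/w2.png

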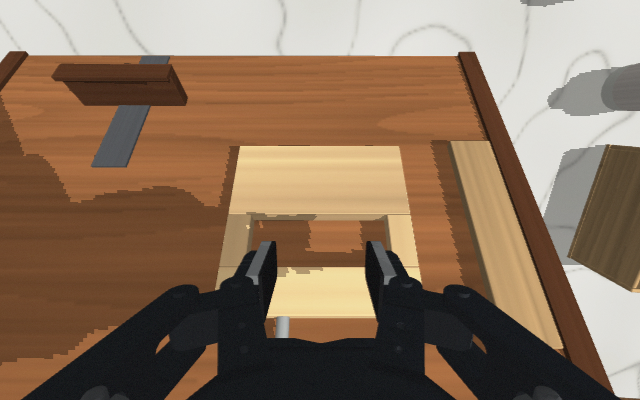

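The fingers are over the window, with the tips near (272,245) and (370,245), the window's lower edge at row 218 and its upper edge at row 267. I check where the tips really are, using depth in tool coordinates.

```bash
python3 - <<'E'
from h import *
f=np.load("w2.npz");d=f['d'];p=f['p'];c=camera_model("wrist");H=c['hand_eye']
v,u=np.mgrid[:400,:640];X=np.stack([(u-c['cx'])/c['fx']*d,(v-c['cy'])/c['fy']*d,d],-1)@H[:3,:3].T+H[:3,3]
hsv=cv2.cvtColor(p,cv2.COLOR_RGB2HSV)
m=(d>0)&(hsv[...,1]<70)&(hsv[...,2]<150)&(X[...,2]>-.05)&(X[...,2]<.01)&(abs(X[...,0])<.03)&(abs(X[...,1])<.07)
for a in np.arange(-.05,.01,.005):
    k=m&(X[...,2]>a)&(X[...,2]<=a+.005)
    if k.sum()>8:
        for sg in(-1,1):
            G=X[k&(X[...,1]*sg>0)]
            if len(G)>4: print(round(a,3),len(G),'x',np.percentile(G[:,0],[2,98]).round(4),'y',np.percentile(G[:,1],[2,98]).round(4))
E
```

```text
-0.05 146 x [-0.0094  0.0112] y [-0.0364 -0.0246]
-0.05 136 x [-0.0079  0.0113] y [0.0221 0.0339]
-0.045 59 x [-0.0094  0.0108] y [-0.0302 -0.0246]
-0.045 36 x [-0.0039  0.0111] y [0.0221 0.0283]
```

```bash
python3 - <<'E'
from h import *
f=np.load("w2.npz");d=f['d'];p=f['p'];c=camera_model("wrist");H=c['hand_eye']
v,u=np.mgrid[:400,:640];X=np.stack([(u-c['cx'])/c['fx']*d,(v-c['cy'])/c['fy']*d,d],-1)@H[:3,:3].T+H[:3,3]
for r,k in((238,274),(243,273),(246,271),(250,268),(258,266),(270,266),(285,270),(300,268),(310,266),(275,255),(290,250),(285,240),(245,268),(255,262)): print(r,k,d[r,k].round(4),p[r,k],X[r,k].round(4))
img=cv2.imread("pics/w2.png")[200:350,200:440];o=cv2.resize(img,None,fx=3.3,fy=3.3,interpolation=cv2.INTER_NEAREST)
cv2.imwrite("pics/w2c.png",cv2.convertScaleAbs(o,alpha=1.6))
E
```

```text
238 274 0.2208 [111  73  45] [-0.0173 -0.0366  0.0243]
243 273 0.1443 [27 26 23] [ 0.0111 -0.0248 -0.0472]
246 271 0.1418 [22 19 23] [ 0.0107 -0.0254 -0.0498]
250 268 0.1386 [33 34 34] [ 0.0102 -0.0262 -0.0533]
258 266 0.1292 [19 20 21] [ 0.011  -0.0254 -0.0629]
270 266 0.1267 [20 20 20] [ 0.0071 -0.0249 -0.0666]
285 270 0.1347 [17 11 15] [-0.0036 -0.0246 -0.0614]
300 268 0.1298 [19 19 20] [-0.0073 -0.0246 -0.0676]
310 266 0.1252 [18 19 18] [-0.0086 -0.0246 -0.0728]
275 255 0.1168 [ 99 102 104] [ 0.0103 -0.0275 -0.0761]
290 250 0.1034 [25 28 30] [ 0.0122 -0.0262 -0.0895]
285 240 0.1066 [28 28 31] [ 0.0121 -0.0306 -0.0862]
245 268 0.1424 [ 98 100 102] [ 0.0109 -0.0269 -0.0492]
255 262 0.1323 [90 93 94] [ 0.0109 -0.0278 -0.0597]
```

View pics/w2c.png

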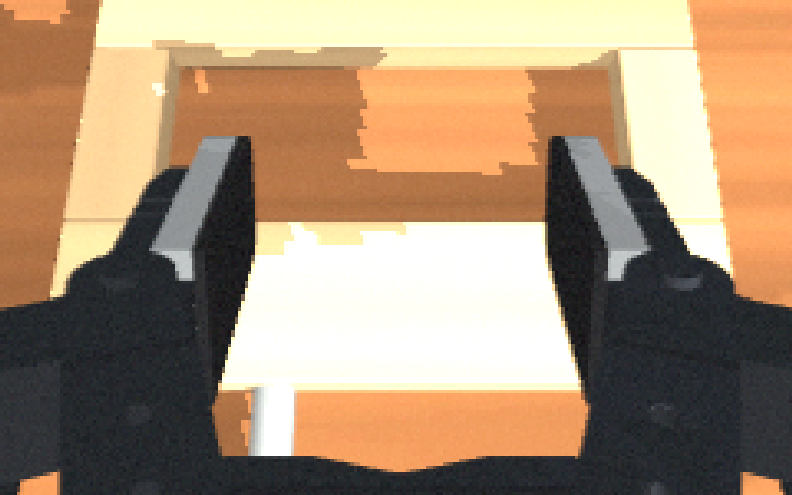

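```bash
python3 - <<'E'
from h import *
for n in("side","scene"):
    f=np.load(n+"0.npz");P=cloud(n,f['d']);T=np.array([.264,.593,.194])
    m=(f['d']>0)&(np.hypot(P[...,0]-T[0],P[...,1]-T[1])<.09)&(P[...,2]>.05)
    print(n,'start: TCP z .194; lowest',np.sort(P[m][:,2])[[0,3,10,30,80]].round(3))
    s=read_state();T=s['tcp_pos'];p,d=read_camera(n);P=cloud(n,d);F=face(P)
    hsv=cv2.cvtColor(p,cv2.COLOR_RGB2HSV)
    m=(d>0)&(hsv[...,2]<60)&(np.hypot(P[...,0]-T[0],P[...,1]-T[1])<.08)&(F[...,2]>.03)
    Z=P[m];i=np.argsort(Z[:,2]);print(n,'now TCP',T,'lowest',Z[i[[0,3,8,20]]].round(3).tolist())
    np.savez(n+"1.npz",p=p,d=d)
E
```

```text
side start: TCP z .194; lowest [0.246 0.247 0.249 0.254 0.263]
side now TCP [0.61096612 0.09680617 0.20337297] lowest [[0.603, 0.069, 0.246], [0.603, 0.069, 0.25], [0.611, 0.068, 0.252], [0.601, 0.127, 0.259]]
scene start: TCP z .194; lowest [0.243 0.249 0.254 0.259 0.284]
scene now TCP [0.6120236  0.09662947 0.20475626] lowest [[0.607, 0.073, 0.247], [0.616, 0.072, 0.25], [0.606, 0.072, 0.256], [0.616, 0.073, 0.268]]
```

```bash
python3 - <<'E'
from h import *
f=np.load("w2.npz");d=f['d'];p=f['p'];c=camera_model("wrist");H=c['hand_eye']
v,u=np.mgrid[:400,:640];X=np.stack([(u-c['cx'])/c['fx']*d,(v-c['cy'])/c['fy']*d,d],-1)@H[:3,:3].T+H[:3,3]
for r,k in((342,300),(345,320),(360,320),(390,320),(350,280),(345,240),(330,230),(300,225),(285,222),(300,180),(300,460)): print(r,k,d[r,k].round(4),X[r,k].round(4))
s=read_state();print(s['tcp_pos'],face(s['tcp_pos']+[0,0,.045]))
E
```

```text
342 300 0.0828 [ 0.0098 -0.007  -0.1116]
345 320 0.0817 [ 0.0098 -0.0013 -0.1128]
360 320 0.0759 [ 0.0104 -0.0013 -0.1186]
390 320 0.0669 [ 0.011  -0.0012 -0.1278]
350 280 0.0799 [ 0.0098 -0.0123 -0.1146]
345 240 0.0722 [ 0.017  -0.0211 -0.1205]
330 230 0.0776 [ 0.0167 -0.0252 -0.115 ]
300 225 0.0986 [ 0.0116 -0.0335 -0.0946]
285 222 0.1075 [ 0.0116 -0.0375 -0.0854]
300 180 0.0985 [ 0.0117 -0.0487 -0.0947]
300 460 0.0978 [ 0.0122  0.0456 -0.0952]
[0.61269583 0.09638332 0.20562612] [0.26569837 0.04402041 0.06045622]
```

The fingertips really end about 45 mm above the reported TCP: the wrist, side and scene cameras agree on this. I take that offset into account and go down gently.

Request:
play_rows(commands=[0,0,0.04,0,0.55,0,0,0.04,0,0.55,0,0,0.04,0,0.55,0,0,0.03,0,0.55,0,0,0.02,0,0.55,0,0,0.02,0,0.55,0,0,0,0,0.55,0,0,0,0,0.55])

```text
time: 4.3
tcp_pos: [0.6122, 0.0952, 0.1571]
ee_rot: [-0.042, 0.999, 0.0, -0.0]
contact_force: [0.4, -0.8, -0.3]
width: 0.552
gripper_force: 0.0
```

```bash
python3 w.py w3; python3 - <<'E'
from h import *
s=read_state();print(s['tcp_pos'],'tip',face(s['tcp_pos']+[0,0,.045]),s['contact_force'])
o=cv2.imread("pics/w3.png")[130:380,160:480];cv2.imwrite("pics/w3c.png",cv2.convertScaleAbs(cv2.resize(o,None,fx=2.4,fy=2.4),alpha=1.5))
E
```

```text
[0.61218209 0.09520869 0.15709803] [ 0.19913155  0.04289363 -0.00524566] [ 0.43851013 -0.76989299 -0.34056777]
face n [-0.00263274 -0.00188543 -0.00063706]
plate [  197   149   251   145 22272] s [0.1531 0.1544 0.1934 0.2397 0.2432] t [-0.0218 -0.0204  0.0425  0.105   0.1064] n 0.02
plate [ 264  307  114   36 3527] s [0.2522 0.2524 0.2597 0.2668 0.2676] t [0.0151 0.0161 0.0414 0.0672 0.0682] n 0.02
plate [183 343  35  34 682] s [0.2689 0.2693 0.2775 0.2819 0.2819] t [-0.0198 -0.0184 -0.0108 -0.0061 -0.0056] n 0.02
plate [424 343  34  33 655] s [0.2688 0.2692 0.2771 0.2814 0.2814] t [0.0889 0.0893 0.094  0.1016 0.1023] n 0.02
shelf 6202 s [0.0739 0.0848 0.0904 0.091  0.0915] t [-0.1883 -0.1368 -0.0898]
mast t [-0.1543 -0.1391 -0.125 ]
[0.61248556 0.09528708 0.15753323] tip [0.23147761 0.04294599 0.02666336] [-0.44814205 -0.64016889 -0.35713708]
```

View pics/w3c.png

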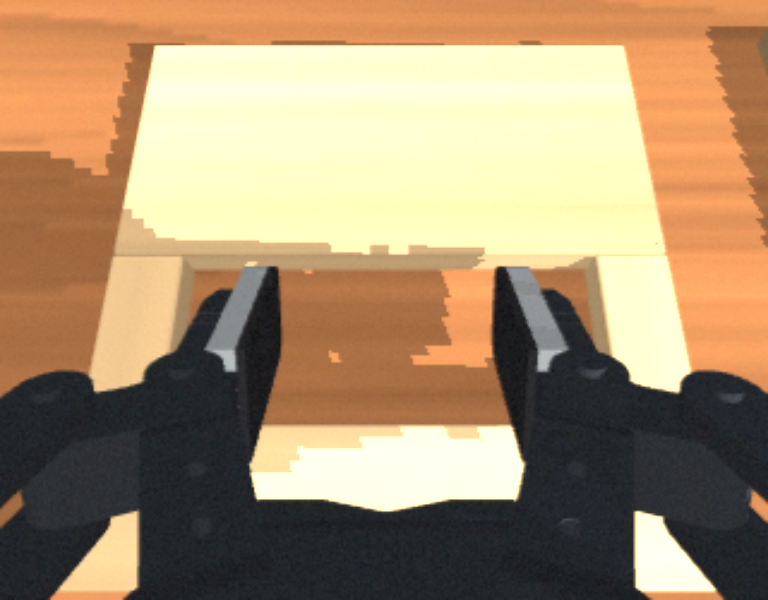

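The fingers sit centred inside the window, its sides at crop columns 190 and 597, upper edge at row 425. I go down the last 13 mm and then hook up the slope.

Request:
play_rows(commands=[0,0,0.02,0,0.55,0,0,0.02,0,0.55,0,0,0.012,0,0.55,0,0,0,0,0.55,-0.012,0,-0.012,0,0.55,-0.012,0,-0.012,0,0.55,-0.008,0,-0.008,0,0.55,0,0,0,0,0.55])

```text
time: 5.02
tcp_pos: [0.6204, 0.096, 0.1526]
ee_rot: [-0.042, 0.999, 0.0, -0.0]
contact_force: [0.1, 0.4, 0.0]
width: 0.551
gripper_force: 0.0
```

Request:
play_rows(commands=[-0.012,0,-0.012,0,0.55,-0.012,0,-0.012,0,0.55,-0.012,0,-0.012,0,0.55,0,0,0,0,0.55,0,0,0,0,0.55,0,0,0,0,0.55,0,0,0,0,0.55,0,0,0,0,0.55])

```text
time: 5.68
tcp_pos: [0.628, 0.0965, 0.1609]
ee_rot: [-0.042, 0.999, -0.0, -0.001]
contact_force: [-4.6, -1.1, -0.7]
width: 0.549
gripper_force: 2.5
```

```bash
python3 w.py w4; python3 - <<'E'
from h import *
s=read_state();print('tip',face(s['tcp_pos']+[0,0,.045]),s['contact_force'])
E
```

```text
[0.62800496 0.09649346 0.16090991] [ 0.21305216  0.04283048 -0.01377545] [-4.56738205 -1.07149272 -0.7075665 ]
face n [-0.0026392  -0.00190578 -0.00082889]
plate [  190   136   265   158 24136] s [0.1633 0.1649 0.2052 0.2557 0.2589] t [-0.0218 -0.0204  0.0424  0.1051  0.1064] n 0.02
plate [ 264  296  114   47 4642] s [0.2625 0.2628 0.2725 0.2809 0.282 ] t [0.0167 0.0178 0.0418 0.0655 0.0665] n 0.02
plate [192 343  26  24 387] s [0.283  0.2833 0.2888 0.2918 0.2918] t [-0.0132 -0.0125 -0.0073 -0.0036 -0.0034] n 0.02
plate [424 343  27  25 416] s [0.2829 0.2833 0.2887 0.2921 0.2921] t [0.0866 0.0869 0.0905 0.0963 0.097 ] n 0.0199
shelf 6428 s [0.0742 0.0848 0.0904 0.091  0.0916] t [-0.1881 -0.1367 -0.0899]
mast t [-0.1544 -0.1392 -0.1249]
tip [0.24489704 0.04285019 0.01804638] [-5.21522976 -0.82793501 -0.83837618]
```

Request:
play_rows(commands=[-0.01,0,-0.01,0,0.55,-0.01,0,-0.01,0,0.55,-0.01,0,-0.01,0,0.55,-0.01,0,-0.01,0,0.55,-0.01,0,-0.01,0,0.55,-0.01,0,-0.01,0,0.55,0,0,0,0,0.55,0,0,0,0,0.55])

```text
time: 6.4
tcp_pos: [0.6429, 0.0978, 0.1758]
ee_rot: [-0.042, 0.999, -0.0, -0.002]
contact_force: [-5.3, -1.6, -1.7]
width: 0.552
gripper_force: 2.7
```

Request:
play_rows(commands=[0,-0.01,0,0,0.55,0,-0.015,0,0,0.55,0,-0.015,0,0,0.55,0,-0.015,0,0,0.55,0,-0.015,0,0,0.55,0,-0.015,0,0,0.55,0,-0.015,0,0,0.55,0,0,0,0,0.55])

```text
time: 7.07
tcp_pos: [0.6457, 0.0743, 0.1766]
ee_rot: [-0.042, 0.999, 0.001, -0.001]
contact_force: [-5.6, 2.6, 0.4]
width: 0.549
gripper_force: 2.9
```

```bash
python3 w.py w5; python3 - <<'E'
from h import *
s=read_state();print('tip',face(s['tcp_pos']+[0,0,.045]),s['contact_force'])
E
```

```text
[0.64569464 0.07426568 0.17660422] [ 0.23527871  0.01918118 -0.0138069 ] [-5.57675909  2.60976684  0.38722323]
face n [-0.00263973 -0.00192097 -0.00106073]
plate [  210   135   268   157 23614] s [0.1854 0.1869 0.2265 0.2755 0.2793] t [-0.0352 -0.0338  0.0304  0.0919  0.0933] n 0.02
plate [ 264  295  114   48 4630] s [0.2847 0.285  0.2946 0.3031 0.3042] t [-0.007  -0.006   0.0181  0.0417  0.0428] n 0.02
plate [196 343  22  24 373] s [0.3051 0.3054 0.3105 0.314  0.314 ] t [-0.036  -0.0356 -0.0308 -0.0275 -0.0272] n 0.0199
plate [424 343  28  26 430] s [0.3051 0.3055 0.3113 0.3147 0.3147] t [0.0628 0.0631 0.0669 0.0727 0.0732] n 0.0199
shelf 6086 s [0.0738 0.0848 0.0903 0.091  0.0918] t [-0.1885 -0.1377 -0.09  ]
mast t [-0.1544 -0.1394 -0.125 ]
tip [0.26707773 0.01915233 0.01801349] [-4.60241456  1.54227008 -1.6840939 ]
```

Request:
play_rows(commands=[0,-0.02,0,0,0.55,0,-0.03,0,0,0.55,0,-0.03,0,0,0.55,0,-0.03,0,0,0.55,0,-0.03,0,0,0.55,0,-0.03,0,0,0.55,0,-0.03,0,0,0.55,0,-0.02,0,0,0.55])

```text
time: 7.78
tcp_pos: [0.6504, 0.0195, 0.1766]
ee_rot: [-0.042, 0.999, 0.001, -0.001]
contact_force: [-4.9, 4.4, 0.5]
width: 0.55
gripper_force: 3.4
```

Request:
play_rows(commands=[0,-0.03,0,0,0.55,0,-0.03,0,0,0.55,0,-0.03,0,0,0.55,0,-0.03,0,0,0.55,0,-0.03,0,0,0.55,0,-0.03,0,0,0.55,0,-0.02,0,0,0.55,0,0,0,0,0.55])

```text
time: 8.45
tcp_pos: [0.6547, -0.032, 0.1765]
ee_rot: [-0.042, 0.999, 0.0, -0.0]
contact_force: [-4.4, 1.0, 0.3]
width: 0.548
gripper_force: 2.8
```

```bash
python3 w.py w6; python3 - <<'E'
from h import *
s=read_state();print('tip',face(s['tcp_pos']+[0,0,.045]),s['contact_force'])
E
```

```text
[ 0.65468988 -0.03197171  0.17648379] [ 0.23515375 -0.08743633 -0.01385225] [-4.40697879  1.03554152  0.29222271]
face n [-0.00267506 -0.00195505 -0.00112158]
plate [  210   135   268   157 23600] s [0.1854 0.1868 0.2264 0.2755 0.2792] t [-0.1417 -0.1405 -0.0761 -0.0147 -0.0133] n 0.02
plate [ 264  295  114   48 4629] s [0.2846 0.2848 0.2945 0.303  0.3041] t [-0.1136 -0.1126 -0.0885 -0.0649 -0.0638] n 0.02
plate [196 343  22  24 367] s [0.305  0.3053 0.3104 0.3138 0.3138] t [-0.1424 -0.1421 -0.1374 -0.134  -0.1336] n 0.0199
plate [424 343  28  26 437] s [0.305  0.3054 0.3112 0.3146 0.3146] t [-0.0437 -0.0436 -0.0397 -0.0338 -0.0331] n 0.0199
shelf 5785 s [0.0737 0.0847 0.0903 0.0909 0.0916] t [-0.1888 -0.1398 -0.0914]
mast t [-0.1546 -0.14   -0.1255]
tip [ 0.2669753  -0.08743913  0.01794674] [-4.44070301  0.82056541  0.1618786 ]
```

Request:
play_rows(commands=[0,-0.03,0,0,0.55,0,-0.04,0,0,0.55,0,-0.04,0,0,0.55,0,-0.04,0,0,0.55,0,-0.04,0,0,0.55,0,-0.035,0,0,0.55,0,-0.024,0,0,0.55,0,0,0,0,0.55])

```text
time: 9.17
tcp_pos: [0.66, -0.0946, 0.1763]
ee_rot: [-0.041, 0.999, -0.0, -0.0]
contact_force: [-4.6, -0.3, 0.2]
width: 0.552
gripper_force: 2.6
```

```bash
python3 w.py w7; python3 - <<'E'
from h import *
s=read_state();print('tip',face(s['tcp_pos']+[0,0,.045]),s['contact_force'])
f=np.load("w7.npz");F=f['F']
# shelf profile: s of upper surface against n
m=(f['d']>0)&(abs(F[...,1]+.14)<.04)&(F[...,0]<.12)&(F[...,0]>.04)
for a in np.arange(0,.042,.004):
    k=m&(F[...,2]>a)&(F[...,2]<a+.004)
    if k.sum()>5: print(a.round(3),k.sum(),np.percentile(F[k][:,0],[5,50,95]).round(4))
E
```

```text
[ 0.65998388 -0.09457361  0.17633528] [ 0.23502066 -0.15026167 -0.01392919] [-4.58124575 -0.34113331  0.18437165]
face n [-0.0026748  -0.00193783 -0.00052276]
plate [  210   135   268   157 23669] s [0.1852 0.1868 0.2263 0.2754 0.2791] t [-0.2045 -0.2031 -0.1387 -0.0773 -0.0759] n 0.02
plate [ 264  296  114   47 4633] s [0.2844 0.2847 0.2944 0.3028 0.304 ] t [-0.1763 -0.1753 -0.1513 -0.1277 -0.1266] n 0.02
plate [196 343  22  24 358] s [0.3048 0.3052 0.3103 0.3133 0.3137] t [-0.2055 -0.2048 -0.2002 -0.1968 -0.1964] n 0.02
plate [424 343  28  26 445] s [0.3049 0.3052 0.311  0.3144 0.3145] t [-0.1065 -0.1063 -0.1025 -0.0968 -0.0963] n 0.0199
shelf 5809 s [0.0737 0.0846 0.0901 0.0907 0.0915] t [-0.189  -0.1405 -0.0916]
mast t [-0.1544 -0.1401 -0.1259]
tip [ 0.26690145 -0.15022931  0.01789415] [-4.5791654  -1.96993525  0.12452848]
0.0 920 [0.0839 0.0897 0.117 ]
0.004 408 [0.0836 0.0846 0.0855]
0.008 414 [0.0835 0.0845 0.0855]
0.012 445 [0.0834 0.0846 0.0856]
0.016 466 [0.0836 0.0845 0.0856]
0.02 487 [0.0835 0.0845 0.0856]
0.024 497 [0.0835 0.0845 0.0857]
0.028 150 [0.0836 0.0848 0.0857]
0.032 484 [0.0892 0.0904 0.0915]
0.036 1517 [0.074  0.0829 0.0908]
```

The board is centred on the mast (t −0.140 for both). The shelf top is at s=0.0845 and the board's lower edge at about 0.185, so there are about 100 mm to lower. I do 85 mm steadily, then feel for the rest.

Request:
play_rows(commands=[0.01,0,0.01,0,0.55,0.02,0,0.02,0,0.55,0.02,0,0.02,0,0.55,0.02,0,0.02,0,0.55,0.02,0,0.02,0,0.55,0.02,0,0.02,0,0.55,0.01,0,0.01,0,0.55,0,0,0,0,0.55])

```text
time: 9.88
tcp_pos: [0.6285, -0.0963, 0.1452]
ee_rot: [-0.042, 0.999, 0.0, -0.001]
contact_force: [-3.7, -0.5, -3.9]
width: 0.549
gripper_force: 1.9
```

Request:
play_rows(commands=[0.01,0,0.01,0,0.55,0.02,0,0.02,0,0.55,0.02,0,0.02,0,0.55,0.02,0,0.02,0,0.55,0.02,0,0.02,0,0.55,0.02,0,0.02,0,0.55,0.01,0,0.01,0,0.55,0,0,0,0,0.55])

```text
time: 10.55
tcp_pos: [0.5986, -0.0988, 0.1152]
ee_rot: [-0.042, 0.999, 0.0, -0.002]
contact_force: [-4.6, -0.8, -2.2]
width: 0.549
gripper_force: 1.8
```

```bash
python3 w.py w8; python3 - <<'E'
from h import *
s=read_state();print('tip',face(s['tcp_pos']+[0,0,.045]),s['contact_force'])
E
```

```text
[ 0.59858188 -0.09882421  0.11520216] [ 0.14827682 -0.14928418 -0.01364064] [-4.58651289 -0.75256934 -2.1641462 ]
face n [-0.00270244 -0.00192095  0.00026545]
plate [  209   136   268   157 23760] s [0.0984 0.0999 0.1398 0.1891 0.1928] t [-0.2043 -0.2031 -0.1386 -0.0773 -0.076 ] n 0.02
plate [ 264  296  114   47 4637] s [0.1978 0.198  0.2077 0.2162 0.2173] t [-0.1755 -0.1743 -0.1503 -0.1267 -0.1256] n 0.02
plate [195 343  23  25 396] s [0.2181 0.2185 0.224  0.2274 0.2274] t [-0.2045 -0.204  -0.1993 -0.1958 -0.1957] n 0.0199
plate [424 343  26  24 394] s [0.2182 0.2185 0.224  0.227  0.227 ] t [-0.1055 -0.1052 -0.1017 -0.0961 -0.0957] n 0.0199
shelf 15372 s [0.0741 0.0998 0.1245 0.1273 0.1295] t [-0.1957 -0.1392 -0.0804]
tip [ 0.18019431 -0.14928336  0.01830188] [-3.65954316  0.23550122 -3.43747431]
```

Request:
play_rows(commands=[0.004,0,0.004,0,0.55,0.004,0,0.004,0,0.55,0.004,0,0.004,0,0.55,0.004,0,0.004,0,0.55,0.004,0,0.004,0,0.55,0.004,0,0.004,0,0.55,0.004,0,0.004,0,0.55,0,0,0,0,0.55])

```text
time: 11.27
tcp_pos: [0.5931, -0.0993, 0.109]
ee_rot: [-0.042, 0.999, 0.0, -0.0]
contact_force: [-0.8, -0.7, -0.8]
width: 0.551
gripper_force: 0.4
```

Request:
play_rows(commands=[0.002,0,0.002,0,0.55,0.002,0,0.002,0,0.55,0.002,0,0.002,0,0.55,0.002,0,0.002,0,0.55,0.002,0,0.002,0,0.55,0.002,0,0.002,0,0.55,0,0,0,0,0.55,0,0,0,0,0.55])

```text
time: 11.93
tcp_pos: [0.5903, -0.0995, 0.1062]
ee_rot: [-0.042, 0.999, 0.0, -0.0]
contact_force: [-0.4, -0.3, -1.4]
width: 0.55
gripper_force: 0.5
```

```bash
python3 w.py w9; python3 - <<'E'
from h import *
s=read_state();print('tip',face(s['tcp_pos']+[0,0,.045]),s['contact_force'])
E
```

```text
[ 0.59028537 -0.09953581  0.10624719] [ 0.13605665 -0.14928889 -0.0140847 ] [-0.35341092 -0.27513466 -1.40284033]
face n [-0.00268709 -0.00190812  0.00045455]
plate [  208   136   269   157 23791] s [0.0866 0.0881 0.1277 0.1765 0.1802] t [-0.2043 -0.203  -0.1391 -0.0772 -0.0759] n 0.02
plate [ 264  297  114   46 4539] s [0.1859 0.1862 0.1955 0.2041 0.205 ] t [-0.1754 -0.1743 -0.1503 -0.1267 -0.1257] n 0.02
plate [195 343  23  26 420] s [0.2059 0.2063 0.2119 0.2155 0.2155] t [-0.2047 -0.2042 -0.1992 -0.1956 -0.1952] n 0.0201
plate [424 343  28  26 447] s [0.2059 0.2062 0.212  0.2154 0.2154] t [-0.1057 -0.1054 -0.1016 -0.0959 -0.095 ] n 0.0199
shelf 17569 s [0.074  0.0989 0.1244 0.1272 0.1294] t [-0.1961 -0.1389 -0.0798]
mast t [-0.1539 -0.1401 -0.1257]
tip [ 0.16790426 -0.14927347  0.0177227 ] [-1.50683427  0.27679578 -1.41601019]
```

Request:
play_rows(commands=[0.002,0,0.002,0,0.55,0.002,0,0.002,0,0.55,0.002,0,0.002,0,0.55,0.002,0,0.002,0,0.55,0,0,0,0,0.55,0,0,0,0,0.55,0,0,0,0,0.55,0,0,0,0,0.55])

```text
time: 12.65
tcp_pos: [0.5887, -0.0997, 0.1045]
ee_rot: [-0.042, 0.999, 0.0, 0.0]
contact_force: [-0.6, -0.2, -0.4]
width: 0.549
gripper_force: 0.0
```

```bash
python3 w.py w10; python3 - <<'E'
from h import *
s=read_state();print('tip',face(s['tcp_pos']+[0,0,.045]),s['contact_force'])
E
```

```text
[ 0.58869997 -0.09966057  0.10446736] [ 0.13367363 -0.1492786  -0.01421874] [-0.64556174 -0.20365007 -0.38914882]
face n [-0.00270502 -0.00191718  0.00053601]
plate [  208   137   269   156 23778] s [0.086  0.0874 0.1264 0.1741 0.1779] t [-0.2043 -0.203  -0.139  -0.0773 -0.0759] n 0.02
plate [ 264  300  114   43 4242] s [0.1849 0.1852 0.1938 0.2018 0.2026] t [-0.1754 -0.1744 -0.1503 -0.1267 -0.1256] n 0.02
plate [194 343  24  30 514] s [0.2037 0.2042 0.2104 0.2146 0.2146] t [-0.2047 -0.2044 -0.1993 -0.1955 -0.1951] n 0.02
plate [424 343  31  30 562] s [0.2037 0.2042 0.2108 0.2145 0.2145] t [-0.1061 -0.1056 -0.1013 -0.0948 -0.094 ] n 0.02
shelf 18018 s [0.0734 0.0987 0.1244 0.1272 0.1294] t [-0.1963 -0.1387 -0.0797]
mast t [-0.154  -0.1401 -0.1258]
tip [ 0.16544249 -0.14928867  0.01759658] [0.68142678 0.62652692 0.18493458]
```

The board stopped following the fingers and the force is about 0, so it stands on the shelf. I back off: a bit down-slope, 9 mm to the left (window centre), then straight up.

Request:
play_rows(commands=[0.004,0,0.002,0,0.55,0.004,0,0.002,0,0.55,0.004,0.006,0,0,0.55,0,0.01,0,0,0.55,0,0.01,0,0,0.55,0,0.01,0,0,0.55,0,0,0,0,0.55,0,0,0,0,0.55])

```text
time: 13.37
tcp_pos: [0.5849, -0.0905, 0.1034]
ee_rot: [-0.042, 0.999, 0.0, 0.0]
contact_force: [0.8, -0.6, 0.0]
width: 0.549
gripper_force: 0.0
```

```bash
python3 w.py w11; python3 - <<'E'
from h import *
s=read_state();print('tip',face(s['tcp_pos']+[0,0,.045]),s['contact_force'])
E
```

```text
[ 0.58485937 -0.09051847  0.10342381] [ 0.13077862 -0.13984346 -0.01279953] [ 0.80944428 -0.63345277  0.02450245]
face n [-0.00270804 -0.00191241 -0.00040981]
plate [  192   142   263   152 23994] s [0.0859 0.0873 0.1264 0.1731 0.1764] t [-0.2042 -0.2027 -0.1398 -0.0774 -0.076 ] n 0.02
plate [ 264  307  114   36 3533] s [0.185  0.1852 0.1921 0.1989 0.1996] t [-0.1663 -0.1654 -0.1408 -0.1167 -0.1158] n 0.02
plate [181 343  37  37 770] s [0.2009 0.2013 0.2095 0.2143 0.2144] t [-0.2    -0.1986 -0.1912 -0.1864 -0.186 ] n 0.02
plate [424 343  37  37 782] s [0.2008 0.2012 0.2094 0.2142 0.2142] t [-0.0962 -0.0957 -0.0909 -0.0831 -0.0823] n 0.02
shelf 18050 s [0.0739 0.099  0.1244 0.1272 0.1295] t [-0.1962 -0.1386 -0.0796]
mast t [-0.1541 -0.1397 -0.1254]
tip [ 0.16258043 -0.14013224  0.01903109] [ 0.86234557 -0.40660152 -0.1611864 ]
```

Request:
play_rows(commands=[0,0,-0.01,0,0.55,0,0,-0.02,0,0.55,0,0,-0.02,0,0.55,0,0,-0.03,0,0.55,0,0,-0.04,0,0.55,0.03,0,-0.06,0,0.55,0.04,0,-0.06,0,0.55,0,0,0,0,0.55])

```text
time: 14.08
tcp_pos: [0.5684, -0.0931, 0.1674]
ee_rot: [-0.042, 0.999, -0.001, 0.002]
contact_force: [-0.2, -0.2, 1.1]
width: 0.547
gripper_force: 0.0
```

Request:
play_rows(commands=[0,0,-0.06,0,0.55,0,0,-0.06,0,0.55,0,0,-0.06,0,0.55,0,0,-0.06,0,0.55,0,0,-0.06,0,0.55,0,0,0,0,0.55,0,0,0,0,0.55,0,0,0,0,0.55])

```text
time: 14.75
tcp_pos: [0.567, -0.0924, 0.2377]
ee_rot: [-0.042, 0.999, 0.0, -0.0]
contact_force: [-0.0, 0.5, 0.1]
width: 0.546
gripper_force: 0.0
```

```bash
python3 w.py w12
```

```text
[ 0.56699152 -0.09237664  0.23771145] [ 0.2130339  -0.14017803  0.09485658] [-0.04198129  0.49303089  0.1067651 ]
face n [-0.002847   -0.00197818 -0.00088393]
plate [  251   149   143   118 10969] s [0.0861 0.088  0.142  0.2137 0.2146] t [-0.2044 -0.2028 -0.1403 -0.0776 -0.076 ] n 0.02
shelf 5722 s [0.0736 0.0983 0.124  0.127  0.1294] t [-0.1963 -0.1391 -0.0798]
mast t [-0.1549 -0.1401 -0.1262]
```

View pics/w12.png

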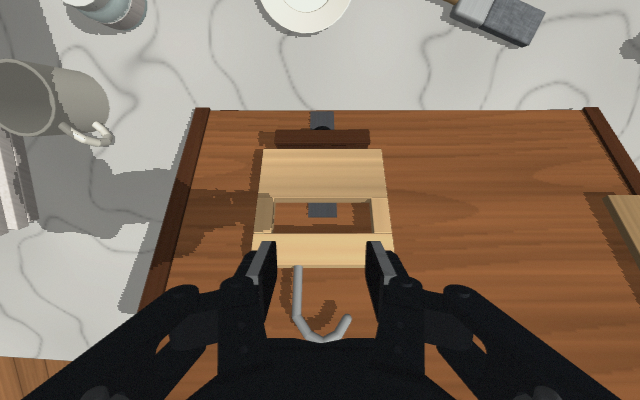

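The board stands on the shelf (lip at row 135, board rows 150–268), level and centred on the mast. Its top edge at s=0.2146 minus the 130 mm plate gives 0.0846, which matches the shelf top. The gripper is clear.

```bash
python3 -c "
from workcell import *
print(sign_off())"
```

```text
the job is handed in; nothing more can be done
None
```

The board is off its peg and standing on the shelf, centred on the mast and flat on the easel by my last measurement. The gripper is clear and the paddle was left alone. The job is handed in at about 15 s, but sign-off gave no verdict.

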